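Ready the bench fume extractor: clear the intake, set the damper

TASK

Get the bench fume extractor ready for use: while its damper lever is still at the closed end, put the two heatsink offcuts lying on the intake grille into the open scrap bin. Then lift the lever's spring-loaded knob, swing the lever to the second notch from the closed end and let the latch drop fully home there. Leave the bin upright and do not disturb the jar, the solder spool or the screwdriver.

Things in the scene. Friction and masses are not known exactly. Their poses are not given: they have to be found in the camera images.
- extractor: fixed white low housing, 240 mm (own x) by 380 (y) by 90 tall (z); origin: centre of its underside. On its top, the intake grille is a dark slotted plate 190 (x) by 160 (y) by 4 thick centred at own (0, 100) mm, its surface 94 mm up; the damper lever is on the other (-y) half. A black duct stub leaves its far side
- lever_pivot (a point): on the lever's upright hinge axis at the housing's top, own (70, -90, 90) mm. Round it: a steel toothed sector, radius 100 mm, teeth 16 tall: a wide slot (closed end), then 12 mm notches nominally at lever angles 0.62, 0.98, 1.34. Clamped by hand: all notches are shifted together by up to 0.10 rad either way; feel (pin drops, lever locks) or look for the true place
- knob (a point): centre of the black knob, an upright cylinder 28 mm across and 28 tall, on the lever's free end 100 mm from the hinge axis. Its centre stands 58 mm above the housing's top when the latch is down. The steel arm below is 18 mm wide and 8 thick, its top 28 mm above the housing with a 20 mm collar up to 38 mm. The knob pulls straight up
- lever (a joint): lever angle in rad, 0 = closed end, the end away from the grille; it grows as the lever swings, clockwise seen from above, towards the grille, to 1.7. At angle a the arm points along (-cos(0.78 - a), -sin(0.78 - a)) in the housing's x, y. The stiff hinge stays where left
- plunger (a joint): height in m of the knob with its 8 mm latch pin, a spring (5 to 7 N) presses it down: 0 = fully down (in the slot or in a notch, lever locked), about 0.011 = pin resting on top of the teeth, 0.018 = upper stop. It must be over 0.012 to pass over the teeth
- offcut_long: an offcut of finned aluminium heatsink bar, 46 mm long (its own x), 26 wide (y), 22 tall (z), about 40 g, lying flat on the intake grille, fins up; origin: centre of its underside
- offcut_short: an offcut of finned aluminium heatsink bar, 36 mm long (its own x), 26 wide (y), 22 tall (z), about 40 g, lying flat on the intake grille, fins up; origin: centre of its underside
- bin: loose grey open scrap bin, 140 by 140 mm, 75 tall, walls 4 mm, 0.6 kg, on the bench to the left or the right of the extractor; origin: centre of its underside
- jar: closed amber jar, 64 mm across, 75 tall, on the bench at the side where the bin is not; origin: centre of its underside; leave alone
- spool: solder spool standing on its flange, 62 mm across, 42 tall, beyond the extractor; origin: centre of its underside; leave alone
- screwdriver: screwdriver lying on the bench near the robot, 160 mm long along its own x; origin under its middle; leave alone
There are look-alikes about, which are no part of the job. Leave any yellow look-alike of the offcut_long alone. Leave any red look-alike of the offcut_short alone.

How it is judged:
By the outcome, as a careful person would: the job done as asked, in the order asked, and still so for the second after the job is handed in, with the robot touching nothing.
It also fails if it takes over 69 s, if anything falls off the work surface, if the arm or the gripper's body presses on something with over 40 N, if the wrist force passes 120 N, or if a joint passes its speed limit or range.

ROBOT

A 6-joint arm with a two-finger parallel gripper is mounted at the origin on the work surface. World frame = base frame: x ahead of the robot, y to its left, z up, the work surface at z = 0. Lengths are in m, angles in rad, forces in N, time in s.
With the tool pointing down it reaches from about 0.375 to 0.975 m from the base axis. Payload 3.8 kg.
Tool frame: the origin (TCP) lies on the mounting face of the last link; the fingertips stand 173 mm ahead of it and the grasp point (between the pads) lies 155 mm ahead of it; z points along the fingers, y is the line along which they close (so a half turn about z gives the same grasp; the last joint's range is limited). The gripper opens to 85 mm and grips with 20 to 120 N. Pads are 22 mm wide; open, the fingers measure 114 mm over their backs; the gripper's body (76 mm by 85 mm) begins 54 mm behind the grasp point. The pads swing forward as they close: fully open they stand 13 mm farther back than shut.
Start: joints at [1.25, 0.264, 1.604, -0, 1.274, -0.037], TCP at [0.189, 0.648, 0.405] pointing down, gripper open.
Joint ranges: [-2.63, 2.63], [-0.94, 2.18], [0.31, 2.57], [-1.31, 4.45], [0, 2.66], [-2.55, 2.55]. Speed limits (rad/s): [2.57, 2.57, 3.14, 3.14, 3.14, 3.14].

INTERFACE

Orientations are given as a rotation vector (axis times angle).
In Python, from plant import robot gives the robot as it stands. Calls block until the motion is done:
- robot.move_pose(position, orientation): joint-space move of the TCP to a pose.
- robot.movel(position, ori=None, velocity=0.15): straight line of the TCP; ori=None keeps the orientation; velocity is the mean speed in m/s.
- robot.goto_joints(angles): joint-space move.
- robot.move_gripper(opening, grip_force=None): finger opening in m; grip_force is the grip in N (None keeps the last); returns when the fingers have stopped.
- robot.dwell(seconds).
- robot.solve_ik(position, orientation): joint angles nearest the present ones, or None.
- robot.camera(name): name is "scene" or "top" or "wrist"; returns a dict with "img" (384x512x3 uint8, red, green, blue), "camera_matrix" (3x3 intrinsics, pixels), "k1" (the pictures are not rectified: a ray, as slopes to the right and down, at radius r is drawn at 1 + k1 r^2 times it, then the intrinsics apply), "R" (3x3) and "t" (3): a world point X has camera coordinates R X + t. Camera axes: x right, y down, z forward; pixel columns grow to the right and rows downward; lengths in m; the calibration is good to about 2 mm. A picture is of the moment at which its call begins. There is no depth.
A pose or a line that the arm cannot do raises robot.MotionError and nothing moves.
- robot.finish_job(): hands the job in; it is judged then, once.
Readings, each from a call of its own:
- robot.get_time(): time.
- robot.get_joints(): joint angles.
- robot.get_joint_velocities(): joint speeds.
- robot.get_joint_efforts(): joint torques, N m.
- robot.get_tcp_pos(): TCP position.
- robot.get_ee_rot(): TCP orientation.
- robot.get_force(): force on the tool from outside, world axes, zero at the start.
- robot.get_ft_torque(): the same for the moment, N m.
- robot.get_opening(): finger opening in m.
- robot.get_finger_force(): force on a finger pad.
Only numpy, scipy, OpenCV 4.12 (cv2) and the standard library are available. Lean on these libraries where they do the work, as an engineer would, in place of code of your own. Each camera call takes 0.05 s, during which the arm holds its last target. There are 200 camera calls.

## Working session

There is one attempt and no reset: what is moved stays moved. The work goes in short steps, each a Python script; the robot and the scene stay as the last script left them, time stands still between calls to the robot, and variables do not carry over. Pictures are saved under pics/ and viewed, at most 10 in all, crops included, and the job is handed in when it is done.

```bash
mkdir -p pics; ls; cat > h.py <<'E'
import numpy as np, cv2
from plant import robot
from scipy.spatial.transform import Rotation as Ro
def cam(n,save=None):
    c=robot.camera(n)
    if save: cv2.imwrite('pics/'+save,c['img'][:,:,::-1])
    return c
def ray(c,u,v):
    K=c['camera_matrix'];k=c['k1']
    d=np.array([(u-K[0,2])/K[0,0],(v-K[1,2])/K[1,1]]);s=d.copy()
    for _ in range(20): s=d/(1+k*(s@s))
    R=np.array(c['R']);return -R.T@np.array(c['t']), R.T@np.array([s[0],s[1],1])
def onz(c,u,v,z):
    o,d=ray(c,u,v);return o+d*(z-o[2])/d[2]
def proj(c,X):
    p=np.array(c['R'])@np.array(X)+c['t'];s=p[:2]/p[2];s=s*(1+c['k1']*(s@s));K=c['camera_matrix']
    return np.array([K[0,0]*s[0]+K[0,2],K[1,1]*s[1]+K[1,2]])
E
python3 - <<'E'
from h import *
import pickle
a=cam('scene');b=cam('top');pickle.dump((a,b),open('c0.pkl','wb'))
for n,c in (('scene',a),('top',b)):
    cv2.imwrite(f'pics/{n}0.png',cv2.resize(c['img'][:,:,::-1],(800,600),interpolation=cv2.INTER_CUBIC))
    print(n,c['k1'],c['camera_matrix'][0],-np.array(c['R']).T@c['t'],np.array(c['R'])[2])
print(robot.get_ee_rot(),robot.get_time(),robot.get_opening())
E
```

```text
pics
scene -0.02608874621679532 [373.35487699   0.         260.35967099] [0.97889038 0.64765882 0.65419813] [-0.47664625 -0.64717958 -0.59495121]
top 0.0017087540444459138 [460.9506096    0.         249.79946811] [0.37451713 0.0647393  1.39515302] [ 0.11690869 -0.01897952 -0.9929613 ]
[-0.44427455 -3.10964546  0.00326829] 0.1 0.08512595864942425
```

View pics/scene0.png

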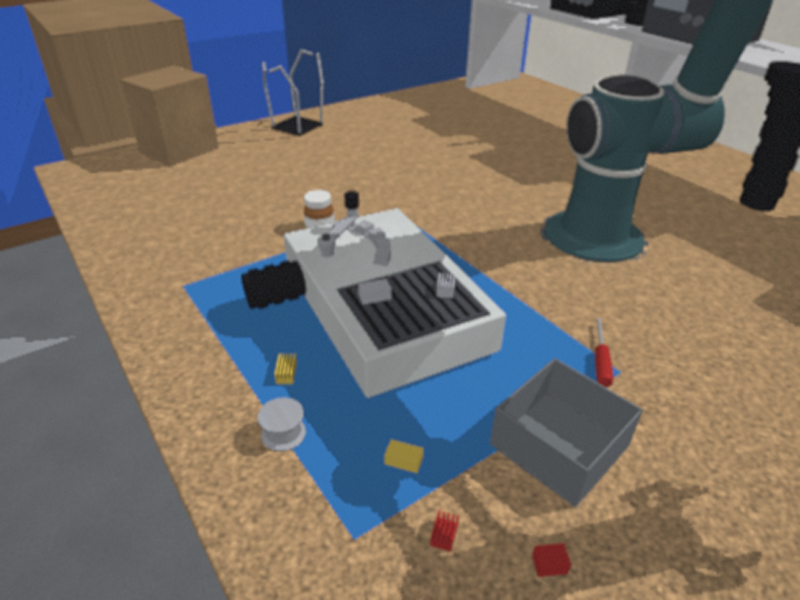

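View pics/top0.png

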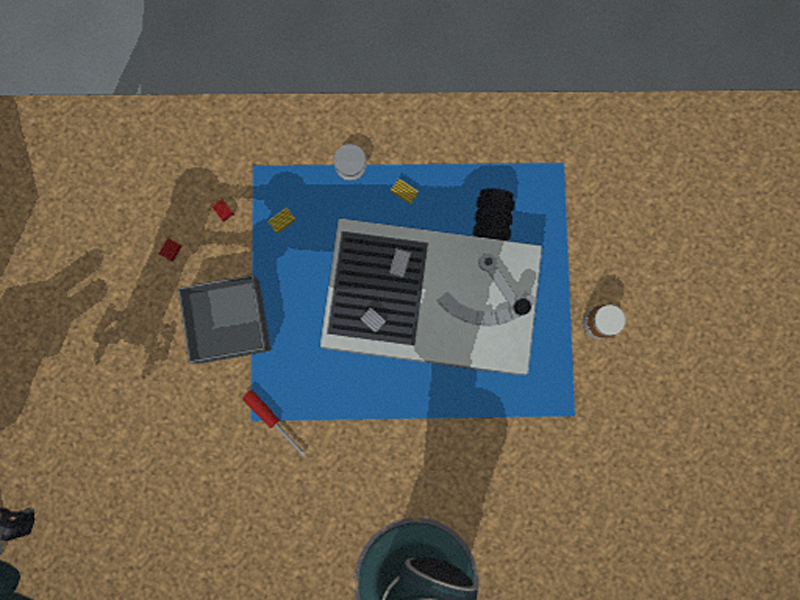

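The offcuts on the grille are at top-view pixels (400,262) and (372,319) at 800x600, both grey. The look-alikes on the bench are yellow at (405,190) and (282,219), and red at (222,210) and (170,249). The bin is at (224,320). The lever knob is at (522,306), at the closed end, and the pivot is at (488,262). Next I measure these.

```bash
cat > m.py <<'E'
from h import *
import pickle
a,b=pickle.load(open('c0.pkl','rb'))
img=b['img'];hsv=cv2.cvtColor(img,cv2.COLOR_RGB2HSV);S,V=hsv[...,1],hsv[...,2]
def comps(m,amin):
    cs,_=cv2.findContours(m.astype(np.uint8),cv2.RETR_EXTERNAL,cv2.CHAIN_APPROX_NONE)
    return [c for c in cs if cv2.contourArea(c)>amin]
def rect(c,z):
    P=np.array([onz(b,*p[0],z)[:2] for p in c]).astype(np.float32)
    return cv2.minAreaRect(P)
roi=np.zeros(S.shape,bool);roi[135:245,200:352]=1
for c in comps(roi&(S<70)&(V>95),3000): print('house',rect(c,.09))
g=np.zeros(S.shape,bool);g[145:225,205:278]=1
for c in comps(cv2.morphologyEx((g&(V<75)).astype(np.uint8),cv2.MORPH_CLOSE,np.ones((7,7))),1000): print('grille',rect(c,.094))
g2=np.zeros(S.shape,bool);g2[153:215,217:266]=1
for c in comps(cv2.morphologyEx((g2&(V>100)).astype(np.uint8),cv2.MORPH_CLOSE,np.ones((3,3))),40):
    print('off',c.reshape(-1,2).mean(0),rect(c,.116))
r=np.zeros(S.shape,bool);r[165:240,108:180]=1
for c in comps(r&(S<60),800): print('bin',rect(c,.075))
k=np.zeros(S.shape,bool);k[186:206,324:345]=1
for c in comps(k&(V<50),30): print('knob',rect(c,.162))
E
python3 m.py
python3 - <<'E'
from h import *
import pickle
a,b=pickle.load(open('c0.pkl','rb'))
t=cv2.resize(b['img'][130:250,105:365,::-1],(780,360),interpolation=cv2.INTER_CUBIC)
cv2.imwrite('pics/crop1.png',t)
E
```

```text
house ((0.5254355669021606, -0.03555519878864288), (0.37967076897621155, 0.2418108731508255), 81.53688049316406)
grille ((0.5423102974891663, 0.063368059694767), (0.15844757854938507, 0.1893429160118103), 81.63036346435547)
off [238.17647059 204.20588235] ((0.4813603460788727, 0.07305879890918732), (0.03612023591995239, 0.027096983045339584), 49.34856414794922)
off [255.4047619  167.97619048] ((0.5836237072944641, 0.023901525884866714), (0.024705762043595314, 0.0441691018640995), 73.26963806152344)
bin ((0.4724753797054291, 0.34345173835754395), (0.1797414869070053, 0.14902180433273315), 9.411381721496582)
knob ((0.49747514724731445, -0.18504521250724792), (0.024620449170470238, 0.02713773585855961), 43.58336639404297)
```

View pics/crop1.png

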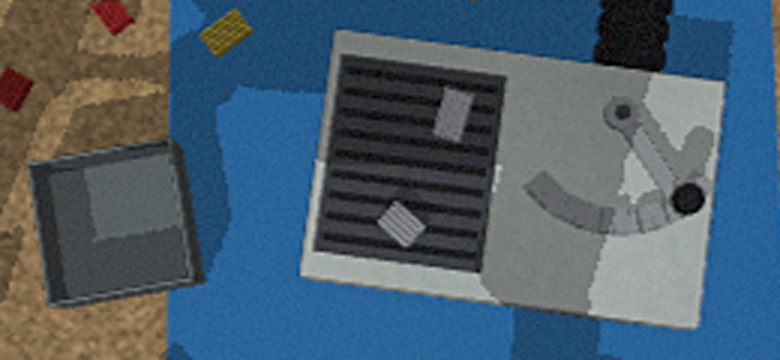

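The measured sizes match the given ones: housing 380x242, grille 158x189, short 36x27, long 44x25 mm. The crop shows both grey offcuts on the grille at crop pixels (402,224) and (453,115). The bin rim corners are near crop (30,162), (172,143), (192,282) and (50,305). The lever is at the closed end.

```bash
cat >> h.py <<'E'
def ori(deg):  # tool down, closing line along world direction deg; choose wrist turn nearest mid-range
    return [Ro.from_euler('z',deg+90+k,degrees=True)*Ro.from_euler('x',180,degrees=True) for k in (0,180)]
def pick_ori(p,deg):
    best=None
    for r in ori(deg):
        q=robot.solve_ik(p,r.as_rotvec())
        if q is not None and (best is None or abs(q[5])<abs(best[0])): best=(q[5],r.as_rotvec())
    return best[1]
E
python3 - <<'E'
from h import *
import pickle
a,b=pickle.load(open('c0.pkl','rb'))
cr=np.array([onz(b,105+x/3,130+y/3,.075)[:2] for x,y in((30,162),(172,143),(192,282),(50,305))])
bc=cr.mean(0);print('bin',bc,[np.linalg.norm(cr[i]-cr[i-1]).round(3) for i in range(4)], np.degrees(np.arctan2(*(cr[0]-cr[3])[::-1])))
np.save('bin.npy',bc)
def pick(p,deg,off):
    p=np.array(p);o=pick_ori([*p,.33],deg)
    robot.move_pose([*p,.36],o);robot.move_gripper(.055,30)
    robot.movel([*p,.271],velocity=.12);print('F',np.round(robot.get_force(),1))
    robot.move_gripper(0,30);print('open',robot.get_opening(),robot.get_finger_force())
    robot.movel([*p,.36],velocity=.15);print('F',np.round(robot.get_force(),1),robot.get_opening(),robot.get_time())
pick((.4814,.0731),139.3,0)
cam('scene','s1.png')
E
```

```text
bin [0.48893513 0.34851601] [np.float64(0.138), np.float64(0.136), np.float64(0.135), np.float64(0.135)] 8.933479674392858
F [-0.1 -0.5  0.9]
open 0.02555102231985419 30.632084012031555
F [-0.4  0.3 -0.8] 0.02508811064791755 4.8167
```

```bash
cat >> h.py <<'E'
def pick(p,deg):
    p=np.array(p);o=pick_ori([*p,.33],deg)
    robot.move_pose([*p,.36],o);robot.move_gripper(.055,30)
    robot.movel([*p,.271],velocity=.12);print('F',np.round(robot.get_force(),1))
    robot.move_gripper(0,30);print('open',robot.get_opening(),robot.get_finger_force())
    robot.movel([*p,.36],velocity=.15);print('F',np.round(robot.get_force(),1),robot.get_opening(),robot.get_time())
def place(s):
    bc=np.load('bin.npy')+s*np.array([np.cos(.156),np.sin(.156)])
    o=pick_ori([*bc,.33],98.9)
    robot.move_pose([*bc,.36],o);print('held',robot.get_opening())
    robot.movel([*bc,.215],velocity=.15);robot.move_gripper(.05)
    robot.movel([*bc,.36],velocity=.2);print(robot.get_time(),np.round(robot.get_force(),1))
E
python3 - <<'E'
from h import *
place(-.025)
pick((.5836,.0239),73.3)
place(.025)
c=cam('top');cv2.imwrite('pics/t2.png',cv2.resize(c['img'][130:250,105:365,::-1],(780,360),interpolation=cv2.INTER_CUBIC))
# move to look at the lever
p=[.50,-.10,.42]
robot.move_pose(p,pick_ori(p,90))
w=cam('wrist','w2.png');import pickle;pickle.dump(w,open('w2.pkl','wb'))
print(robot.get_time(),proj(w,[.5814,-.1349,.09]))
c=cam('top');pickle.dump(c,open('t2.pkl','wb'))
i2=cv2.resize(c['img'][130:250,105:365,::-1],(780,360),interpolation=cv2.INTER_CUBIC)
cv2.imwrite('pics/v2.png',np.vstack([cv2.resize(w['img'][:,:,::-1],(512,384)),cv2.resize(i2,(512,214))]))
E
```

```text
held 0.025375353524926723
8.9083 [-0.9  0.3 -0.5]
F [0.5 1.1 0.6]
open 0.025110461047966944 30.662516355514526
F [-0.7  0.1 -0.3] 0.02560029107054597 12.425
held 0.02541048260644416
16.0417 [ 0.6  0.2 -0.2]
18.275 [291.15264017  86.21965993]
```

View pics/v2.png

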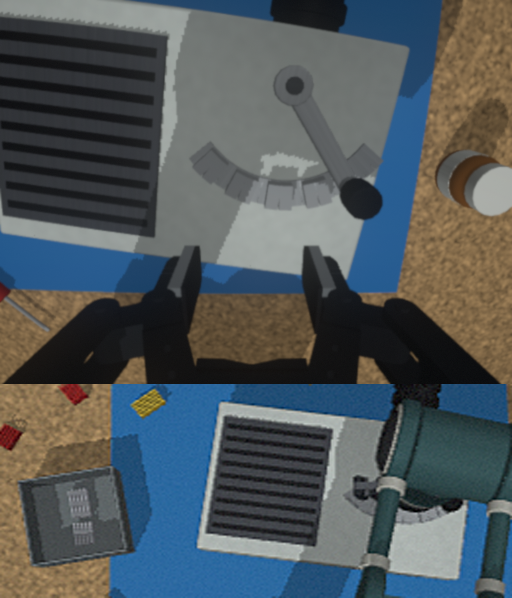

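Both offcuts lie in the upright bin (picture pixel ~(80,515)). In the wrist view the pivot is at (293,85), against a projected (291,86), and the knob is at (361,198). Next I measure the knob and the notches.

```bash
python3 - <<'E'
from h import *
import pickle
w=pickle.load(open('w2.pkl','rb'))
img=w['img'];V=cv2.cvtColor(img,cv2.COLOR_RGB2HSV)[...,2]
m=np.zeros(V.shape,np.uint8);m[165:225,332:392]=(V[165:225,332:392]<55)
cs,_=cv2.findContours(m,cv2.RETR_EXTERNAL,cv2.CHAIN_APPROX_NONE)
c=max(cs,key=cv2.contourArea);print('knob px',cv2.boundingRect(c),cv2.minEnclosingCircle(c))
yaw=np.radians(81.54-90);C=np.array([.5254,-.0356])
def W(x,y,z): return [C[0]+np.cos(yaw)*x-np.sin(yaw)*y,C[1]+np.sin(yaw)*x+np.cos(yaw)*y,z]
def lev(a,z,r=.1): return W(.07-r*np.cos(.78-a),-.09-r*np.sin(.78-a),z)
for a in(0,.05,.1): print(a,'knob top/bot proj',proj(w,lev(a,.162)).round(1),proj(w,lev(a,.134)).round(1))
# polar profile along sector, z=.106
A=np.arange(-.1,1.85,.02)
rows=[]
s=4;big=cv2.resize(img[:,:,::-1][60:230,180:400],None,fx=3.5,fy=3.5,interpolation=cv2.INTER_CUBIC)
for a in(.62,.98,1.34):
    for r,col in((.1,(0,0,255)),(.085,(0,255,0)),(.112,(0,255,255))):
        u,v=proj(w,lev(a,.106,r));cv2.circle(big,(int((u-180)*3.5),int((v-60)*3.5)),3,col,-1)
cv2.imwrite('pics/n3.png',big)
A=np.arange(.3,1.8,.02)
g=cv2.cvtColor(img,cv2.COLOR_RGB2GRAY).astype(np.float32)
for r in(.095,.1,.105):
    P=np.array([proj(w,lev(a,.106,r)) for a in A],np.float32)
    print(r,cv2.remap(g,P[:,:1],P[:,1:],cv2.INTER_LINEAR).ravel().astype(int).tolist())
E
```

```text
knob px (340, 178, 42, 41) ((359.7109375, 198.2265625), 22.104833602905273)
0 knob top/bot proj [376.4 200.1] [364.3 188.6]
0.05 knob top/bot proj [370.6 203.7] [359.1 191.8]
0.1 knob top/bot proj [364.7 206.9] [353.7 194.8]
0.095 [128, 128, 128, 128, 128, 128, 129, 128, 128, 122, 109, 133, 132, 133, 125, 110, 126, 129, 129, 130, 130, 130, 129, 130, 130, 129, 129, 125, 103, 128, 131, 131, 132, 132, 130, 127, 104, 94, 94, 94, 93, 94, 94, 93, 93, 92, 79, 93, 97, 95, 94, 94, 94, 94, 93, 94, 93, 93, 93, 93, 94, 93, 92, 87, 95, 95, 100, 119, 120, 120, 120, 120, 121, 121, 122]
0.1 [128, 128, 128, 125, 126, 129, 129, 128, 129, 117, 114, 127, 131, 133, 130, 121, 128, 130, 130, 130, 129, 127, 128, 130, 130, 130, 129, 122, 108, 131, 131, 131, 132, 133, 130, 130, 114, 96, 95, 94, 94, 94, 94, 94, 94, 91, 84, 95, 97, 95, 94, 94, 94, 94, 94, 94, 93, 94, 94, 93, 94, 94, 89, 88, 94, 94, 103, 120, 120, 120, 120, 120, 121, 122, 122]
0.105 [128, 128, 128, 118, 122, 129, 129, 129, 129, 114, 123, 136, 134, 136, 133, 131, 130, 130, 130, 130, 130, 119, 124, 130, 130, 130, 131, 117, 117, 132, 131, 125, 133, 134, 131, 129, 113, 96, 95, 91, 92, 95, 95, 94, 94, 88, 85, 96, 97, 95, 94, 93, 94, 94, 94, 94, 92, 89, 93, 94, 93, 93, 89, 92, 94, 94, 111, 120, 121, 121, 122, 122, 122, 121, 121]
```

View pics/n3.png

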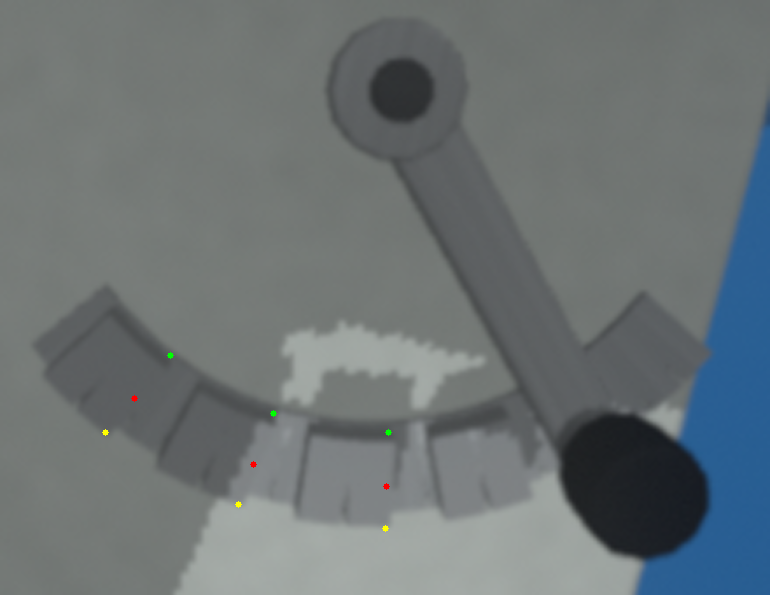

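The notch gaps show as lighter bands at crop ~(415,465), (280,460) and (165,410). All are about 0.07 rad on the closed side of the nominal marks, so the second notch should be near a≈0.91. Next I fix the knob position from both views.

```bash
python3 - <<'E'
from h import *
import pickle
w=pickle.load(open('w2.pkl','rb'));a,b=pickle.load(open('c0.pkl','rb'))
def blob(c,r):
    V=cv2.cvtColor(c['img'],cv2.COLOR_RGB2HSV)[...,2]<55
    m=np.zeros(V.shape,np.uint8);m[r[0]:r[1],r[2]:r[3]]=V[r[0]:r[1],r[2]:r[3]]
    cs,_=cv2.findContours(m,cv2.RETR_EXTERNAL,cv2.CHAIN_APPROX_NONE);k=max(cs,key=cv2.contourArea)
    M=cv2.moments(k);return M['m10']/M['m00'],M['m01']/M['m00'],cv2.boundingRect(k)
rays=[]
for n,c,r in(('w',w,(165,225,332,392)),('t',b,(186,208,322,348)),('s',a,(118,138,216,236))):
    u,v,bb=blob(c,r);o,d=ray(c,u,v);d/=np.linalg.norm(d);rays.append((o,d))
    print(n,u,v,bb,onz(c,u,v,.148).round(4))
A=sum(np.eye(3)-np.outer(d,d) for o,d in rays);B=sum((np.eye(3)-np.outer(d,d))@o for o,d in rays)
X=np.linalg.solve(A,B);print('tri',X)
for o,d in rays: print(np.linalg.norm(np.cross(X-o,d)))
P=np.array([.5814,-.1349]);D=X[:2]-P;print(np.linalg.norm(D),.78-.1477-(np.arctan2(-D[1],-D[0])))
for p in((294.6,85.7),): print('pivot cap',[onz(w,*p,z).round(4) for z in(.11,.12,.13)])
E
```

```text
w 360.41227324263036 198.05654761904762 (340, 178, 42, 41) [ 0.4974 -0.1866  0.148 ]
t 333.88505747126436 195.77471264367816 (329, 191, 11, 11) [ 0.4988 -0.1882  0.148 ]
s 224.57703081232492 127.76750700280111 (221, 123, 8, 11) [ 0.4957 -0.1891  0.148 ]
tri [ 0.49790679 -0.18677682  0.14968279]
0.0006992283596617071
0.0012944120492349353
0.0007624629843520021
0.09829710082537572 0.0763443057834019
pivot cap [array([ 0.582 , -0.1354,  0.11  ]), array([ 0.582 , -0.1341,  0.12  ]), array([ 0.5821, -0.1328,  0.13  ])]
```

```bash
cat >> h.py <<'E'
PV=np.array([.5816,-.1347])
def kxy(a,r=.1): t=.6323-a; return PV-r*np.array([np.cos(t),np.sin(t)])
def tan(a): t=.6323-a; return np.array([-np.sin(t),np.cos(t)])  # direction of increasing a
def kori(a):
    t=np.degrees(.6323-a)
    return (Ro.from_euler('z',t+KOFF,degrees=True)*Ro.from_euler('x',180,degrees=True)).as_rotvec()
KOFF=180
def st(tag,a):
    f=np.array(robot.get_force());p=np.array(robot.get_tcp_pos());print(tag,round(robot.get_time(),2),'a',a,'F',f.round(1),'Ft',round(float(f[:2]@tan(a)),1),'p',p.round(4),'o',round(robot.get_opening(),4))
E
python3 - <<'E'
import h
from h import *
a=.078
for K in(0,180):
    h.KOFF=K
    for x in(.078,.9):
        q=robot.solve_ik([*kxy(x),.31],kori(x));print(K,x,None if q is None else np.round(q,2))
h.KOFF=min((0,180),key=lambda K:[setattr(h,'KOFF',K),abs(robot.solve_ik([*kxy(.5),.31],kori(.5))[5])][1]);print(h.KOFF)
open('h.py','a').write(f'KOFF={h.KOFF}\n')
P=kxy(a);print(P)
robot.move_gripper(.06,45)
robot.move_pose([*P,.38],kori(a));st('above',a)
robot.movel([*P,.309],velocity=.1);st('at',a)
robot.move_gripper(0,45);st('grip',a);print(robot.get_finger_force())
E
```

```text
0 0.078 [-0.41  0.07  2.01  0.    1.06  0.61]
0 0.9 [-0.27  0.01  2.08 -0.    1.06  1.57]
180 0.078 [-0.41  0.07  2.01 -0.    1.06 -2.53]
180 0.9 [-0.27  0.01  2.08  0.    1.06 -1.57]
0
[ 0.49657309 -0.18733482]
above 19.31 a 0.078 F [ 0.1  0.5 -0.3] Ft 0.4 p [ 0.4966 -0.1873  0.3801] o 0.0598
at 20.17 a 0.078 F [ 0.5 -0.9  0.2] Ft -1.0 p [ 0.497  -0.1874  0.3096] o 0.0597
grip 20.56 a 0.078 F [-2.3  0.4  4.8] Ft 1.5 p [ 0.4969 -0.1875  0.31  ] o 0.0267
44.14486885070801
```

```bash
python3 - <<'E'
from h import *
a=.078
for dz in(.005,.010,.0155):
    robot.movel([*kxy(a),.309+dz],velocity=.04);st(f'lift{dz}',a)
w=cam('wrist','w4.png')
E
```

```text
lift0.005 20.83 a 0.078 F [ 4.5  0.1 -6.3] Ft -2.3 p [ 0.4967 -0.1872  0.3134] o 0.0268
lift0.01 21.11 a 0.078 F [ 3.6  0.9 -5.4] Ft -1.1 p [ 0.4966 -0.1872  0.3186] o 0.0264
lift0.0155 21.4 a 0.078 F [ 5.3  1.4 -6.3] Ft -1.7 p [ 0.4966 -0.1872  0.3242] o 0.0265
```

```bash
python3 - <<'E'
from h import *
Z=.3255
robot.movel([*kxy(.078),Z],velocity=.03);st('up',.078)
for a in np.linspace(.078,.85,9)[1:]:
    robot.movel([*kxy(a),Z],kori(a),velocity=.06);st('sw',round(a,3))
    f=np.array(robot.get_force())
    if np.linalg.norm(f)>35: print('STOP');break
w=cam('wrist');cv2.imwrite('pics/w5.png',w['img'][:,:,::-1])
E
```

```text
up 21.7 a 0.078 F [ 4.6  1.3 -7. ] Ft -1.4 p [ 0.4966 -0.1872  0.3251] o 0.0267
sw 22.01 a 0.174 F [ 4.7  1.9 -6.7] Ft -0.3 p [ 0.4918 -0.1785  0.325 ] o 0.0265
sw 22.32 a 0.271 F [ 4.4  1.7 -7.2] Ft -0.0 p [ 0.4879 -0.1698  0.3251] o 0.0265
sw 22.62 a 0.368 F [ 4.4  1.3 -6.8] Ft 0.1 p [ 0.485  -0.1607  0.3253] o 0.0266
sw 22.93 a 0.464 F [ 4.   1.1 -7. ] Ft 0.5 p [ 0.4829 -0.1515  0.3253] o 0.0269
sw 23.24 a 0.56 F [ 2.9  1.4 -6.8] Ft 1.2 p [ 0.4817 -0.1421  0.3253] o 0.0263
sw 23.55 a 0.657 F [ 2.2  0.5 -8.1] Ft 0.6 p [ 0.4814 -0.1324  0.3253] o 0.0265
sw 23.86 a 0.754 F [ 0.4  1.3 -8.3] Ft 1.3 p [ 0.482  -0.1228  0.3252] o 0.0264
sw 24.17 a 0.85 F [-0.6  1.  -6.6] Ft 0.9 p [ 0.4835 -0.1132  0.3251] o 0.0266
```

View pics/w5.png

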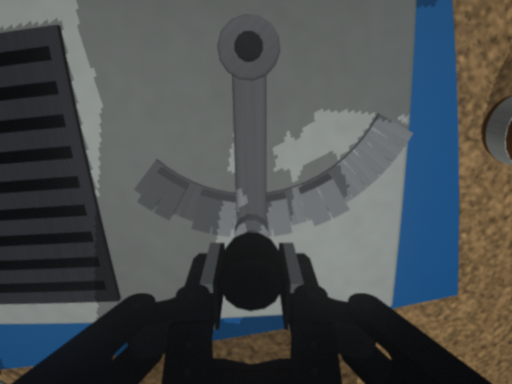

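The lever came along and now points straight at the gripper; the knob is at (252,270) between the fingers. Next I feel for the second notch.

```bash
python3 - <<'E'
from h import *
a=.85;Z=.319
robot.movel([*kxy(a),Z],velocity=.03);st('down',a)
for a in np.arange(.86,.981,.01):
    robot.movel([*kxy(a),Z],kori(a),velocity=.02);st('feel',round(a,3))
    if robot.get_force()[2]<-3: break
E
```

```text
down 24.58 a 0.85 F [-8.2  3.6  6.5] Ft 1.7 p [ 0.4837 -0.1132  0.3208] o 0.0265
feel 24.83 a 0.86 F [-5.9  3.8  3.1] Ft 2.4 p [ 0.4839 -0.1121  0.3202] o 0.0266
feel 25.08 a 0.87 F [-1.3  5.5 -7.2] Ft 5.0 p [ 0.484  -0.1108  0.3184] o 0.0268
```

The pin rested on the tooth up to 0.86 and went free at 0.87, so I'll centre at about 0.885 and lower it.

```bash
python3 - <<'E'
from h import *
a=.885
robot.movel([*kxy(a),.319],kori(a),velocity=.02);st('ctr',a)
for z in(.315,.311,.309):
    robot.movel([*kxy(a),z],velocity=.03);st('low',a)
for x in(a+.05,a-.05,a):
    robot.movel([*kxy(x),.309],velocity=.03);st('wiggle',round(x,3))
E
```

```text
ctr 25.33 a 0.885 F [-3.3  2.5 -7.6] Ft 1.6 p [ 0.4844 -0.1097  0.3184] o 0.0268
low 25.62 a 0.885 F [-3.3  3.  -7.9] Ft 2.0 p [ 0.4844 -0.1097  0.3144] o 0.0268
low 25.9 a 0.885 F [-5.2  2.2 -8. ] Ft 0.8 p [ 0.4844 -0.1096  0.3106] o 0.0267
low 26.15 a 0.885 F [-7.4  3.7  0.5] Ft 1.8 p [ 0.4845 -0.1096  0.3102] o 0.0266
wiggle 26.47 a 0.935 F [-10.2  -3.6   1.6] Ft -6.5 p [ 0.4855 -0.1061  0.3101] o 0.0263
wiggle 26.95 a 0.835 F [-3.5 19.4  1.1] Ft 18.3 p [ 0.484  -0.1117  0.3102] o 0.0265
wiggle 27.27 a 0.885 F [-7.6  3.8  0.6] Ft 1.8 p [ 0.4845 -0.1095  0.3102] o 0.0262
```

```bash
python3 - <<'E'
from h import *
a=.885
robot.move_gripper(.06);st('open',a)
robot.movel([*kxy(a),.42],velocity=.15)
p=[.45,.0,.42];robot.move_pose(p,pick_ori(p,90));robot.dwell(.3)
w=cam('wrist');s=cam('scene');print(robot.get_time(),robot.get_force())
P=np.array([*kxy(a),.148]);print(proj(w,P),proj(s,P))
import pickle;pickle.dump((w,s),open('c6.pkl','wb'))
# triangulate knob
rays=[]
for c in(w,s):
    u0,v0=proj(c,P).astype(int);V=(cv2.cvtColor(c['img'],cv2.COLOR_RGB2HSV)[...,2]<55).astype(np.uint8)
    n,l,stt,cen=cv2.connectedComponentsWithStats(V)
    lab=l[v0,u0];print(lab,stt[lab],cen[lab]);o,d=ray(c,*cen[lab]);d/=np.linalg.norm(d);rays.append((o,d))
A=sum(np.eye(3)-np.outer(d,d) for o,d in rays);B=sum((np.eye(3)-np.outer(d,d))@o for o,d in rays);X=np.linalg.solve(A,B);print('knob',X,P,[np.linalg.norm(np.cross(X-o,d)).round(4) for o,d in rays])
cv2.imwrite('pics/v6.png',np.vstack([cv2.resize(w['img'],(400,300)),cv2.resize(s['img'],(400,300))])[:,:,::-1])
E
```

```text
open 27.68 a 0.885 F [ 0.1 -0.3  0.2] Ft -0.3 p [ 0.4856 -0.1101  0.3101] o 0.0601
29.5083 [-0.69727399 -0.1339812  -0.62142034]
[393.46380276 151.80834691] [242.93589584 138.05912791]
11 [ 371  132   47   40 1415] [394.36607774 151.26713781]
53 [239 133   8  10  77] [242.63636364 137.54545455]
knob [ 0.4856896  -0.10955296  0.14993802] [ 0.48477591 -0.10969809  0.148     ] [np.float64(0.0001), np.float64(0.0001)]
```

View pics/v6.png

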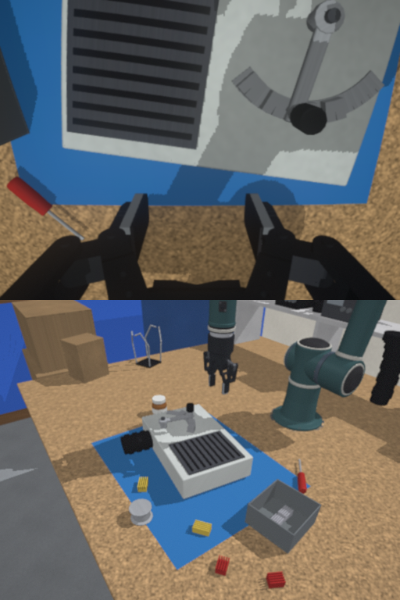

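The knob, at wrist pixel (394,151), triangulates to z 0.150 m. It was 0.150 m when first latched, so the latch is home. The angle of 0.885 can only be the second notch (0.88–1.08). The grille is empty, both offcuts are in the upright bin, and everything else is where it was.

```bash
python3 -c "
from plant import robot
print(robot.finish_job())"
```

```text
the job is handed in; nothing more can be done
None
```

The job is handed in at about 30 s: both offcuts went into the upright bin first, then the lever was latched fully home in the second notch, at about 0.885 rad.

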